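Fit a printed spool half on the splined spindle of a filament winder

TASK

Take the white printed spool half off the blue-taped build plate and fit it, core up, on the winder's upright splined spindle. Press lightly and rock it to and fro until the teeth mesh, never forcing it because the printed teeth break, and slide it fully home, flat on the drive plate; then turn it together with the spindle until the notch in its rim points at the feed guide, let go of it there, and leave the other things on the bench where they are.

Things in the scene. Friction and masses are not known exactly. Their poses are not given: they have to be found in the camera images.
- spool_core (a point): White printed spool half, about 160 g, 54 mm high: a flange disc 130 mm across and 6 mm thick, on it a round core 50 mm in diameter. Starts disc down on the build plate. Point on its axis, half-way up the core, 30 mm above its underside (grip the core here from above). z up along the axis, x to the notch. Its through bore has six grooves, one on the x side, then every 60 degrees.
- spool_notch (a point): Notch in the rim of the spool half, 8 mm wide, 12 mm deep; this point is 59 mm from the axis, 6 mm above the underside. An orange rib runs from the core to it. (The bore: grooves 8.6 mm wide, 37.6 mm across the groove bottoms, 27.8 mm across the lands. Teeth under turning load bind: turn back a little to slide it down.)
- winder: Filament winder, a grey box fixed on the bench, 240 x 180 mm, its flat top 58 mm above the bench, with an upright spindle. Origin on the bench right under the spindle axis; x points to the feed guide, z up. More than 40 N between spool half and winder breaks the printed teeth.
- spindle_base (a point): Point on the spindle axis on the top face of the 84 mm drive plate, 68 mm above the bench: the spool half is home when its underside is here. The spindle turns with its drive plate against the steady drag of its gearing (about 0.15 N m), has no end stop within reach and stays where left. Pressed too hard (some 10 N) before the teeth mesh, it is dragged round by friction.
- spindle_tip (a point): Tip of the spindle on its axis, 47 mm above the drive plate. From the plate up: six steel teeth, 7 mm wide, 36 mm across, 34 mm high (0.8 mm play each side of a tooth in mesh), a smooth pilot 26 mm across, 3 mm high, then a cone to 16 mm across. The teeth's angle varies and is not measured; at the start they never line up with the bore when the notch faces the guide.
- guide_eye (a point): The white ceramic eyelet of the feed guide, in a black block on two short upright rods at the edge of the winder; about 105 mm from the spindle axis, 92 mm above the bench. The guide is 46 mm wide, its top 134 mm above the bench.
- build_plate: A square glass build plate covered with blue tape, 220 x 220 x 4 mm, fixed on the bench; origin under its centre. The spool half starts on it.
- tape_roll: Bystander: roll of blue tape lying flat, 100 mm across, 24 mm high; origin at the centre of its underside.
- glue_stick: Bystander: white glue stick with a red cap, standing, 29 mm across, 92 mm high; origin at the centre of its underside.
- scraper: Bystander: print scraper with a black handle and a steel blade, lying on the bench, 200 mm long.
Not all that is in view belongs to the job. There is more than one size of the part that bears spool_core; the job needs the largest.

How it is judged:
At the end, for the whole second after the job is handed in: The spool half is on the spindle, teeth in mesh, its underside within 2 mm of the drive plate, centred within 4 mm, upright within 0.05 rad, its notch within 8 mm (about 8 degrees) of the line from the spindle axis to the feed guide, at rest and released (horizontal distance between spool_core and spindle_base below 0.004 m and z of spool_core in the frame of winder below 0.1 m and angle between spool_core's own z axis and vertical below 0.05 rad and y of spool_notch in the frame of winder between -0.008 and 0.008 m and x of spool_notch in the frame of winder above 0.03 m and linear speed of spool below 0.01 m/s); the robot touches nothing.
It fails at once if the spool half and the winder press on each other with more than 40 N (contact force between spool and winder above 40 N).
It fails at once if tape roll moved more than 20 mm (distance of tape_roll from where it was at the start of the episode above 0.02 m).
It fails at once if glue stick moved more than 20 mm (distance of glue_stick from where it was at the start of the episode above 0.02 m).
It fails at once if scraper moved more than 20 mm (distance of scraper from where it was at the start of the episode above 0.02 m).
It also fails if it takes over 72 s, if anything falls off the work surface, if the arm or the gripper's body presses on something with over 40 N, if the wrist force passes 120 N, or if a joint passes its speed limit or range.

ROBOT

A 6-joint arm with a two-finger parallel gripper is mounted at the origin on the work surface. World frame = base frame: x ahead of the robot, y to its left, z up, the work surface at z = 0. Lengths are in m, angles in rad, forces in N, time in s.
With the tool pointing down it reaches from about 0.35 to 0.775 m from the base axis. Payload 5.5 kg.
Tool frame: the origin (TCP) lies at the very end of the fingers, on their centre line; the grasp point (between the pads) lies 19 mm behind it; z points along the fingers, x is the direction in which the jaws open and shut, and the axes are right-handed (so a half turn about z gives the same grasp; the last joint's range is limited). The gripper opens to 85 mm and grips with 20 to 120 N. Pads are 22 mm wide; open, the fingers measure 114 mm over their backs; the gripper's body (76 mm by 85 mm) begins 54 mm behind the grasp point. The pads swing forward as they close: fully open they stand 13 mm farther back than shut.
Start: joints at [-1.397, 0.313, 0.046, 1.304, 0, 1.431], TCP at [0.177, -0.547, 0.231] pointing down, gripper open.
Joint ranges: [-2.76, 2.76], [-0.86, 1.69], [-1.03, 1.26], [-2.2, 2.34], [-1.47, 1.5], [-3.14, 3.14]. Speed limits (rad/s): [2.57, 2.57, 3.14, 3.14, 3.14, 3.14].

INTERFACE

Orientations are given as a unit quaternion [w, x, y, z].
In Python, from workcell import monitor, eyes, ticket gives the robot as it stands.
- The arm moves only by the tool send_rows, never from a script. Its argument "targets" is a list of rows, each a list of 5 numbers: the shift along the world's x, y, z in m, then the turn about the world's z in degrees, then the closure in counts, from 0 (fully open) to 255 (shut). A call has 1 to 12 rows; each row shifts and turns the commanded pose from where the row before left it; what a row does not reach is not made up. A row lasts 1/10 s, in which the tool goes at most 50 mm and 8.59 degrees, less where a joint would pass 70% of its speed; a pose out of reach is approached as far as the arm can. A call is refused whole if a number of a shift passes 0.05 or a number of a turn 8.59, either way. A call with a gripper value outside its range is refused whole. The fingers move at their own pace and stop on an object; "newtons" is the grip in N (left out, the last holds). Time passes only in rows, so rows that do not move let the fingers close. It gives the time, the measured TCP pose, the force and the opening at its end, in the units of the state.
- monitor.get_state(): the state, without advancing time (a new reading comes with each control period).
- eyes.read_camera(name): name is "scene" or "top" or "wrist"; returns a dict with "img" (420x560x3 uint8, red, green, blue), "z_map" (420x560 float32, m along the optical axis (not along the pixel's ray), 0 where there is no reading), "camera_matrix" (3x3 intrinsics, pixels), "pose" (4x4, takes a point from camera to world coordinates); the wrist camera has in their place "T_tool_cam" (4x4, takes a point from camera to tool coordinates, whose origin is the TCP and whose axes are the tool frame's). Camera axes: x right, y down, z forward; pixel columns grow to the right and rows downward; lengths in m; the calibration is good to about 2 mm. A picture is of the moment at which its call begins: read the wrist's pose just before it.
- ticket.hand_in(): hands the job in, once; it reports no verdict.
Trained networks look in the newest picture that a camera, given by its name, has taken for a name from the list of things; names that differ only in an ending like _2 or _b are one class to them, and where a whole thing is asked for, a point or a joint stands for the part that bears it (a point fixed in the world has none). Each returns a list of dicts, best first, with "conf" (0 to 1); they miss things now and then, are a little off and sometimes report something else, mostly with a low value. They report only what shows in the picture. A call takes as long as a camera call. They do not tell look-alikes from the thing itself.
- eyes.spot_in(name, camera): "xyz" ([x, y, z] in m, in world coordinates, good to about 4 mm: the middle of the surface that is visible of it).
- eyes.tip_of(name, camera): "xyz" ([x, y, z] in m, in world coordinates, good to about 4 mm: a listed point, or the origin of a listed thing).
The state is a dict: "clock": time; "joint_pos": joint angles; "qvel": joint speeds; "tau": joint torques, N m; "tcp_pos": TCP position; "orientation": TCP orientation; "wrist_force": force on the tool from outside, world axes, zero at the start; "ft_torque": the same for the moment, N m; "finger_gap": finger opening in m.
Only numpy, scipy, OpenCV 4.12 (cv2) and the standard library are available. Lean on these libraries where they do the work, as an engineer would, in place of code of your own. Each camera call takes 0.05 s, during which the arm holds its last target.

## Working session

There is one attempt and no reset: what is moved stays moved. The work goes in short steps, Python scripts to look and compute and a tool call to move; the robot and the scene stay as the last step left them, time stands still between calls to the robot, and variables do not carry over. Pictures are saved under pics/ and viewed, and the job is handed in when it is done.

Besides the shell and the picture viewer there is one more tool, called after ">>>" by a JSON object that holds its "op" and its "data". send_rows: Moves the arm, as the interface text tells. Its arguments: {"type":"object","properties":{"targets":{"type":"array"},"newtons":{"type":"number"}},"required":["targets"]}

```bash
ls; mkdir -p pics; python3 - <<'E'
from workcell import monitor, eyes
import cv2,numpy as np
s=monitor.get_state();print({k:np.round(v,3).tolist() for k,v in s.items()})
for c in("scene","top","wrist"):
    r=eyes.read_camera(c);cv2.imwrite(f"pics/a_{c}.png",r["img"][:,:,::-1]);np.savez(f"a_{c}.npz",**r)
    if c!="wrist":
        for n in("spool_core","spool_notch","spindle_tip","spindle_base","guide_eye","winder","build_plate","tape_roll","glue_stick","scraper"):
            print(c,n,[(np.round(d["xyz"],3).tolist(),round(d["conf"],2)) for d in eyes.tip_of(n,c)])
print(monitor.get_state()["clock"])
E
```

```text
pics
{'clock': 0.0, 'joint_pos': [-1.397, 0.314, 0.045, 1.304, 0.0, 1.431], 'qvel': [-0.0, -0.002, 0.001, 0.0, 0.001, 0.001], 'tau': [-0.003, -48.063, 29.853, 0.019, -0.0, -0.0], 'tcp_pos': [0.177, -0.546, 0.23], 'orientation': [-0.001, 0.809, -0.588, -0.001], 'wrist_force': [0.163, -0.2, 0.657], 'ft_torque': [0.011, -0.052, 0.029], 'finger_gap': 0.086}
scene spool_core [([0.544, 0.007, 0.02], 0.91), ([0.758, 0.2, 0.023], 0.88), ([0.554, 0.186, 0.032], 0.86), ([0.522, -0.238, 0.001], 0.17)]
scene spool_notch [([0.613, 0.2, 0.007], 0.84), ([0.541, -0.035, 0.008], 0.71)]
scene spindle_tip [([0.527, -0.24, 0.114], 0.97)]
scene spindle_base [([0.522, -0.24, 0.067], 0.61)]
scene guide_eye [([0.624, -0.251, 0.094], 0.68)]
scene winder []
scene build_plate [([0.541, 0.462, 0.002], 0.45)]
scene tape_roll [([0.742, 0.023, -0.003], 0.73)]
scene glue_stick [([0.399, 0.032, 0.0], 0.66)]
scene scraper [([0.542, 0.463, -0.002], 0.6)]
top spool_core [([0.555, 0.187, 0.034], 0.61), ([0.543, 0.01, 0.023], 0.57)]
top spool_notch [([0.543, -0.03, 0.003], 0.89), ([0.616, 0.2, 0.01], 0.66), ([0.721, 0.182, 0.003], 0.56)]
top spindle_tip [([0.524, -0.238, 0.117], 0.93), ([0.552, 0.187, 0.036], 0.68)]
top spindle_base [([0.523, -0.24, 0.064], 0.95)]
top guide_eye [([0.627, -0.251, 0.094], 0.87), ([0.538, 0.212, -0.001], 0.73)]
top winder [([0.521, -0.238, -0.004], 0.96), ([0.522, -0.239, 0.115], 0.19)]
top build_plate [([0.54, 0.211, 0.0], 0.79)]
top tape_roll [([0.739, 0.023, 0.001], 0.71)]
top glue_stick [([0.4, 0.032, -0.0], 0.77)]
top scraper [([0.54, 0.465, 0.003], 0.76)]
1.15
```

View pics/a_scene.png

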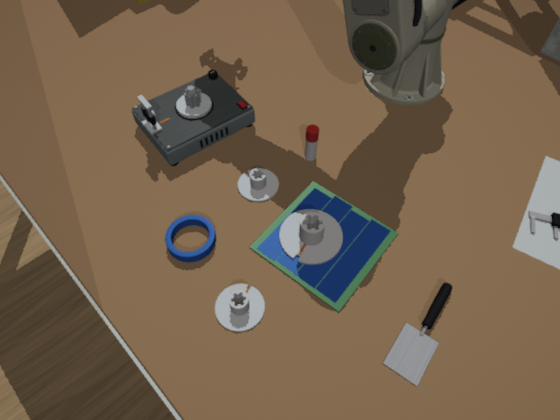

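View pics/a_top.png

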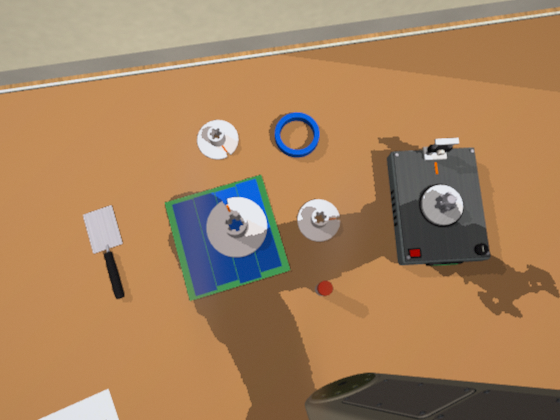

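```bash
python3 - <<'E'
import numpy as np,cv2
r=np.load("a_top.npz");K=r["camera_matrix"];P=r["pose"]
print(np.round(K,1).tolist(),np.round(P,3).tolist())
def pix(p):
    q=np.linalg.inv(P)@np.r_[p,1];return (K@q[:3]/q[2])[:2]
for p in([.555,.187,.035],[.543,.008,.02],[.758,.2,.02],[.523,-.239,.115]):print(p,pix(p))
u,v=pix([.555,.187,.035]);u2,v2=pix([.523,-.239,.1])
im=r["img"][:,:,::-1]
def crop(u,v,h=60):
    u,v=int(u),int(v);return cv2.resize(im[max(0,v-h):v+h,max(0,u-h):u+h],(390,390),interpolation=cv2.INTER_CUBIC)
cv2.imwrite("pics/a_crop.png",np.hstack([crop(u,v),crop(u2,v2)]))
E
```

```text
[[452.9, 0.0, 280.1], [0.0, 452.9, 206.0], [0.0, 0.0, 1.0]] [[-0.157, -0.966, 0.208, 0.381], [-0.988, 0.153, -0.036, 0.122], [0.003, -0.211, -0.978, 0.968], [0.0, 0.0, 0.0, 1.0]]
[0.555, 0.187, 0.035] [234.90655037 224.49797572]
[0.543, 0.008, 0.02] [319.68493585 218.22403007]
[0.758, 0.2, 0.02] [217.21957675 137.16886865]
[0.523, -0.239, 0.115] [451.55512397 199.59406566]
```

View pics/a_crop.png

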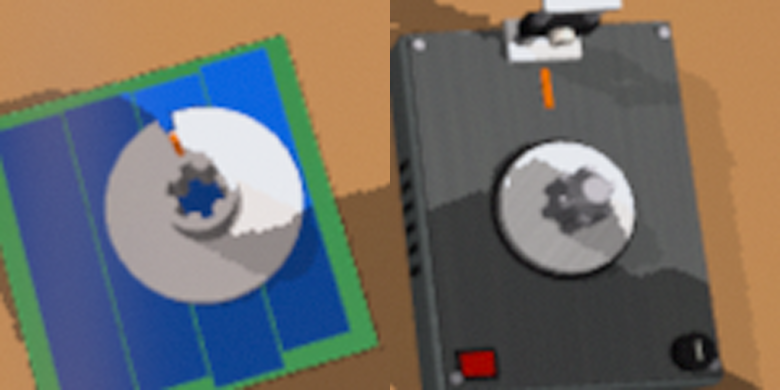

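```bash
python3 - <<'E'
import numpy as np
r=np.load("a_wrist.npz");print(np.round(r["camera_matrix"],1).tolist(),np.round(r["T_tool_cam"],3).tolist())
E
```

```text
[[299.1, 0.0, 281.6], [0.0, 299.1, 206.7], [0.0, 0.0, 1.0]] [[1.0, 0.0, 0.001, -0.0], [-0.001, 0.948, 0.317, -0.082], [-0.001, -0.317, 0.948, -0.142], [0.0, 0.0, 0.0, 1.0]]
```

View pics/a_wrist.png

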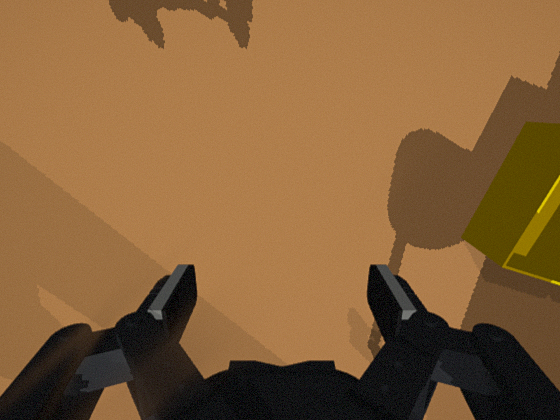

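>>> {"op": "send_rows", "data": {"targets": [[0.02, 0.016, 0, 8.5, 0], [0.022, 0.017, 0, 8.5, 0], [0.022, 0.017, 0, 8.5, 0], [0.022, 0.017, 0, 8.5, 0], [0.022, 0.017, 0, 8.5, 0], [0.022, 0.017, 0, 8.5, 0], [0.022, 0.017, 0, 8.5, 0], [0.022, 0.017, 0, 8.5, 0], [0.022, 0.017, 0, 8.5, 0], [0.022, 0.017, 0, 8.5, 0], [0.022, 0.017, 0, 8.5, 0], [0.022, 0.017, 0, 8.5, 0]]}}

```text
clock: 2.35
tcp_pos: [0.4403, -0.3432, 0.2314]
orientation: [0.0, 0.965, 0.262, 0.0]
wrist_force: [-0.2, -1.5, 0.1]
finger_gap: 0.0853
```

>>> {"op": "send_rows", "data": {"targets": [[0.022, 0.017, 0, 8.5, 0], [0.022, 0.017, 0, 8.5, 0], [0.022, 0.016, 0, 8.5, 0], [0.022, 0.016, -0.01, 8.5, 0], [0.022, 0.016, -0.01, 8.5, 0], [0.02, 0.016, -0.01, 8.5, 0], [0, 0, 0, 0, 0], [0, 0, 0, 0, 0]]}}

```text
clock: 3.15
tcp_pos: [0.5695, -0.2455, 0.2008]
orientation: [-0.001, 0.761, 0.649, -0.0]
wrist_force: [0.1, -1.3, 0.3]
finger_gap: 0.0853
```

```bash
cat > h.py <<'E'
from workcell import monitor, eyes
import cv2,numpy as np
from scipy.spatial.transform import Rotation as R
def snap(c,tag):
    s=monitor.get_state()
    r=eyes.read_camera(c)
    if "T_tool_cam" in r:
        T=np.eye(4);q=s["orientation"];T[:3,:3]=R.from_quat([q[1],q[2],q[3],q[0]]).as_matrix();T[:3,3]=s["tcp_pos"]
        r["pose"]=T@r["T_tool_cam"]
    cv2.imwrite(f"pics/{tag}_{c}.png",r["img"][:,:,::-1]);np.savez(f"{tag}_{c}.npz",**r);return r
def yaw(s):
    q=s["orientation"];M=R.from_quat([q[1],q[2],q[3],q[0]]).as_matrix();return np.degrees(np.arctan2(M[1,0],M[0,0]))
def st():
    s=monitor.get_state();print("t",round(s["clock"],2),"tcp",np.round(s["tcp_pos"],4),"yaw",round(yaw(s),2),"F",np.round(s["wrist_force"],1),"M",np.round(s["ft_torque"],2),"gap",round(s["finger_gap"],4),"j",np.round(s["joint_pos"],2));return s
def det(c,names):
    for n in names:print(c,n,[(np.round(d["xyz"],4).tolist(),round(d["conf"],2)) for d in eyes.tip_of(n,c)])
def cloud(r):
    z=r["z_map"];v,u=np.mgrid[:z.shape[0],:z.shape[1]];K=r["camera_matrix"]
    p=np.stack([(u-K[0,2])/K[0,0]*z,(v-K[1,2])/K[1,1]*z,z],-1)
    return p@r["pose"][:3,:3].T+r["pose"][:3,3]
def rectify(r,cx,cy,z,half=0.06,n=600):
    # orthographic resample of the picture on plane z; x right, y up
    a=np.linspace(-half,half,n);X,Y=np.meshgrid(cx+a,cy-a);
    p=np.stack([X,Y,np.full_like(X,z)],-1);T=np.linalg.inv(r["pose"]);q=p@T[:3,:3].T+T[:3,3];K=r["camera_matrix"]
    return cv2.remap(r["img"][:,:,::-1].copy(),(K[0,0]*q[...,0]/q[...,2]+K[0,2]).astype(np.float32),(K[1,1]*q[...,1]/q[...,2]+K[1,2]).astype(np.float32),cv2.INTER_CUBIC)
E
python3 - <<'E'
from h import *
st();r=snap("wrist","b");det("wrist",["spindle_tip","spindle_base","guide_eye","winder"])
P=cloud(r);ok=r["z_map"]>0
# drive plate: z 0.062..0.073 points ; teeth tops 0.1..0.104 ; pilot/cone
import cv2
m=ok&(abs(P[...,2]-.068)<.004)&(np.hypot(P[...,0]-.523,P[...,1]+.239)<.05)
q=P[m];print("plate",len(q),q.mean(0));c,rad=cv2.minEnclosingCircle(q[:,:2].astype(np.float32));print(c,rad)
m=ok&(P[...,2]>.085)&(np.hypot(P[...,0]-.523,P[...,1]+.239)<.03);q=P[m];print("spindle",len(q),q[:,2].max())
c,rad=cv2.minEnclosingCircle(q[:,:2].astype(np.float32));print(c,rad)
cv2.imwrite("pics/b_rect.png",rectify(r,.523,-.239,.102,.03))
E
```

```text
t 3.15 tcp [ 0.5695 -0.2455  0.2008] yaw 80.96 F [ 0.1 -1.3  0.3] M [-0.05  0.01  0.01] gap 0.0853 j [-0.54  0.41  0.11  1.27 -0.   -0.38]
wrist spindle_tip [([0.526, -0.2393, 0.1141], 0.66)]
wrist spindle_base [([0.5248, -0.2419, 0.0659], 0.9)]
wrist guide_eye [([0.633, -0.2483, 0.0903], 0.58)]
wrist winder [([0.524, -0.239, -0.0022], 0.6)]
plate 5295 [ 0.52078277 -0.23921778  0.06717368]
(0.5237160921096802, -0.23979441821575165) 0.04193337261676788
spindle 1587 0.2985056262769731
(0.5298576354980469, -0.24010486900806427) 0.024263454601168633
```

View pics/b_wrist.png

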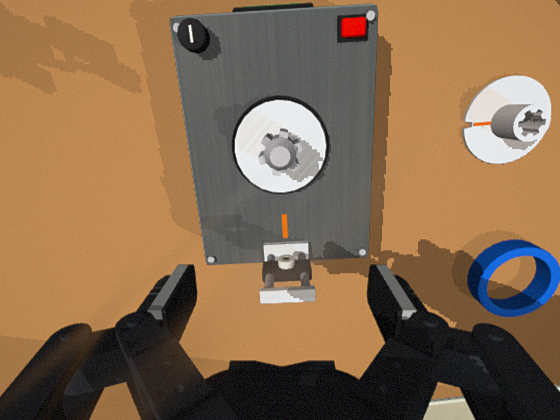

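View pics/b_rect.png

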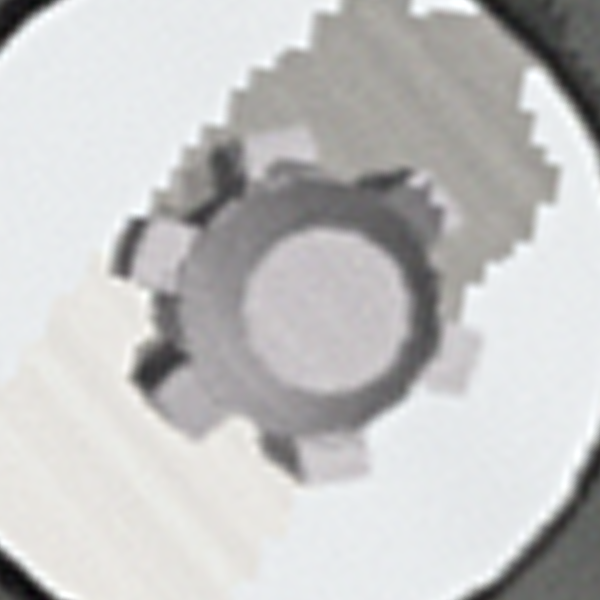

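```bash
python3 - <<'E'
from h import *
r=dict(np.load("b_wrist.npz"));P=cloud(r);ok=r["z_map"]>0
m=(ok&(abs(P[...,2]-.058)<.006)&(np.hypot(P[...,0]-.523,P[...,1]+.239)<.17)).astype(np.uint8)
q=P[m>0][:,:2].astype(np.float32);print(cv2.minAreaRect(q))
cv2.imwrite("pics/b_rect2.png",rectify(r,.54,-.239,.058,.13))
# tooth-angle template fit: tooth tops vs plate brightness, rectified at z=.102
g=cv2.cvtColor(rectify(r,.5242,-.2395,.102,.03),cv2.COLOR_BGR2GRAY).astype(float)
z=P[...,2]
# depth-based: points with z .095-.105
m=ok&(z>.094)&(z<.107);q=P[m]-[.5242,-.2395,0];rr=np.hypot(q[:,0],q[:,1]);a=np.degrees(np.arctan2(q[:,1],q[:,0]))
for lo in(.0145,):
    k=(rr>lo)&(rr<.019);print(k.sum(),np.degrees(np.angle(np.mean(np.exp(6j*np.radians(a[k])))))/6,abs(np.mean(np.exp(6j*np.radians(a[k])))),q[k].mean(0)[2])
    for i in range(6):
        kk=k&(abs((a-(-20+60*i)+180)%360-180)<30);print(i,kk.sum(),a[kk].mean() if kk.any() else 0,rr[kk].max() if kk.any() else 0)
E
```

```text
((0.5279755592346191, -0.24025936424732208), (0.17606939375400543, 0.2346547245979309), 84.09008026123047)
261 -20.03353266833739 0.6866523296994866 0.10079701177126332
0 35 -21.24044024051227 0.01778474751833946
1 37 41.396053156291195 0.017424058059594107
2 43 103.43571164450447 0.017871511564905875
3 49 161.76767634928368 0.018507506485353258
4 53 -141.5792169160652 0.01848533014217598
5 44 -83.61090762164473 0.018060679542812246
```

View pics/b_rect2.png

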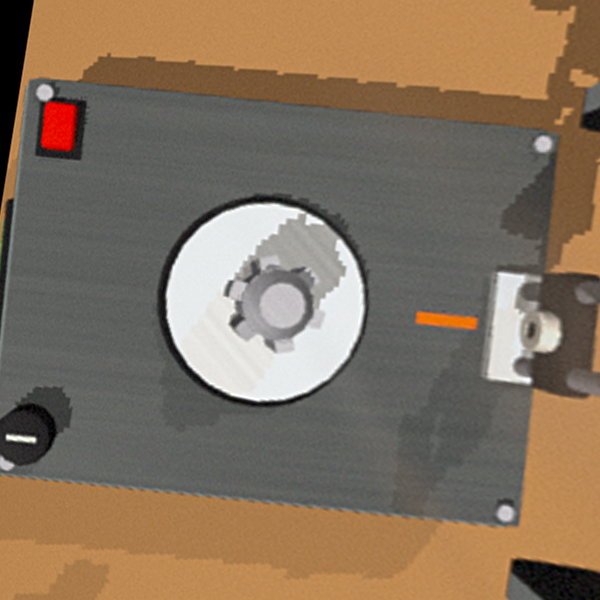

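>>> {"op": "send_rows", "data": {"targets": [[0.003, 0.03, 0, 2, 0], [0.003, 0.043, 0, 2.2, 0], [0.003, 0.043, 0, 2.2, 0], [0.003, 0.043, 0, 2.2, 0], [0.003, 0.043, 0, 2.2, 0], [0.003, 0.043, 0, 2.2, 0], [0.003, 0.043, 0, 2.2, 0], [0.003, 0.043, 0, 2.2, 0], [0.003, 0.043, 0, 2.2, 0], [0.003, 0.043, 0, 2.2, 0], [0.003, 0.026, 0, 0, 0], [0, 0, 0, 0, 0]]}}

```text
clock: 4.6
tcp_pos: [0.6025, 0.2, 0.2016]
orientation: [0.0, 0.623, 0.782, 0.001]
wrist_force: [-0.3, -0.9, -0.0]
finger_gap: 0.0853
```

```bash
python3 - <<'E'
from h import *
st();r=snap("wrist","c");det("wrist",["spool_core","spool_notch"])
P=cloud(r);ok=r["z_map"]>0;z=P[...,2];d=np.hypot(P[...,0]-.555,P[...,1]-.187)
for lo,hi,R0 in((.052,.064,.035),(.006,.0135,.075)):
    m=ok&(z>lo)&(z<hi)&(d<R0);q=P[m];c,rad=cv2.minEnclosingCircle(q[:,:2].astype(np.float32));print(lo,len(q),np.median(q[:,2]),np.round(c,4),rad)
cv2.imwrite("pics/c_rect.png",rectify(r,.555,.187,.010,.075))
cv2.imwrite("pics/c_rect2.png",rectify(r,.555,.187,.058,.03))
E
```

```text
t 4.6 tcp [0.6025 0.2    0.2016] yaw 102.97 F [-0.3 -0.9 -0. ] M [ 0.04 -0.02 -0.06] gap 0.0853 j [ 0.19  0.44  0.16  1.29  0.   -0.03]
wrist spool_core [([0.552, 0.1858, 0.0309], 0.96), ([0.5444, 0.0066, 0.0158], 0.91), ([0.7602, 0.2016, 0.0197], 0.72)]
wrist spool_notch [([0.6102, 0.2006, 0.011], 0.57), ([0.5395, -0.0381, 0.0076], 0.57)]
0.052 1311 0.057128612710600435 [0.5542 0.1849] 0.025150058791041374
0.006 9073 0.009168420027043656 [0.5545 0.1847] 0.06528478860855103
```

View pics/c_wrist.png

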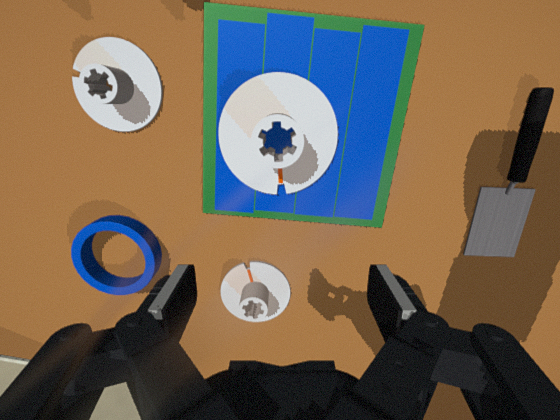

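View pics/c_rect.png

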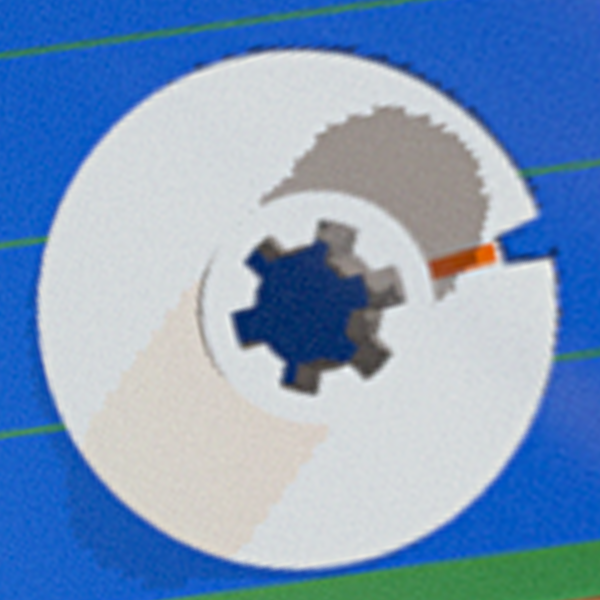

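View pics/c_rect2.png

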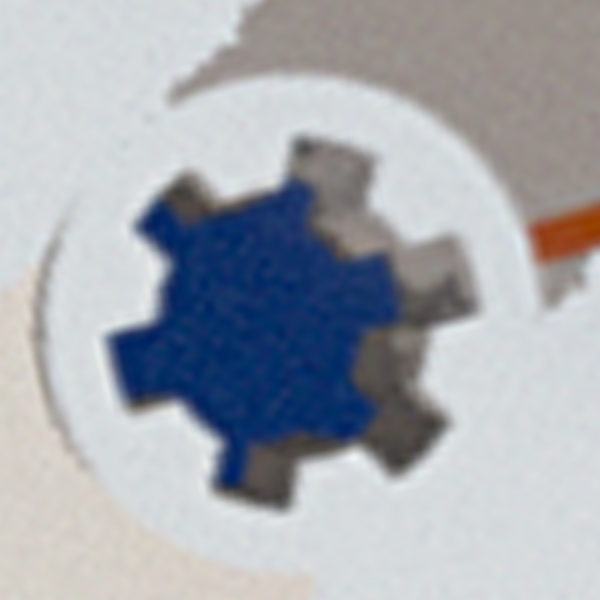

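>>> {"op": "send_rows", "data": {"targets": [[-0.024, -0.0076, -0.01, 1.5, 0], [-0.024, -0.0076, -0.025, 1.5, 0], [0, 0, -0.04, 0, 0], [0, 0, -0.04, 0, 0], [0, 0, -0.035, 0, 0], [0, 0, -0.025, 0, 0], [0, 0, -0.0095, 0, 0], [0, 0, 0, 0, 0], [0, 0, 0, 0, 0]], "newtons": 60}}

```text
clock: 5.65
tcp_pos: [0.5556, 0.1812, 0.0181]
orientation: [0.001, 0.604, 0.797, 0.001]
wrist_force: [-0.1, 0.5, 0.2]
finger_gap: 0.0853
```

>>> {"op": "send_rows", "data": {"targets": [[0, 0, 0, 0, 255], [0, 0, 0, 0, 255], [0, 0, 0, 0, 255], [0, 0, 0, 0, 255], [0, 0, 0, 0, 255], [0, 0, 0, 0, 255], [0, 0, 0, 0, 255], [0, 0, 0, 0, 255]], "newtons": 60}}

```text
clock: 6.45
tcp_pos: [0.5556, 0.1822, 0.0183]
orientation: [0.001, 0.603, 0.798, 0.001]
wrist_force: [-1.2, -0.7, 6.5]
finger_gap: 0.0477
```

```bash
python3 - <<'E'
from h import *
st()
E
```

```text
t 6.45 tcp [0.5556 0.1822 0.0183] yaw 105.79 F [-1.2 -0.7  6.5] M [0.14 0.18 0.01] gap 0.0477 j [ 0.18  0.48 -0.26  0.83  0.   -0.1 ]
```

>>> {"op": "send_rows", "data": {"targets": [[0, 0, 0.01, 0, 255], [0, 0, 0.03, 0, 255], [0, 0, 0.04, 0, 255], [0, 0, 0.04, 0, 255], [0, 0, 0.04, 0, 255], [0, 0, 0.02, 0, 255], [0, 0, 0, 0, 255], [0, 0, 0, 0, 255]]}}

```text
clock: 7.25
tcp_pos: [0.5541, 0.1818, 0.1964]
orientation: [-0.0, 0.603, 0.798, -0.0]
wrist_force: [-0.1, 1.1, -2.5]
finger_gap: 0.0475
```

```bash
python3 - <<'E'
from h import *
st();r=snap("wrist","d");det("wrist",["spool_core","spool_notch"]);r=snap("scene","d")
cv2.imwrite("pics/d_sc.png",cv2.resize(r["img"][100:350,180:480,::-1],(720,600)))
E
```

```text
t 7.25 tcp [0.5541 0.1818 0.1964] yaw 105.79 F [-0.1  1.1 -2.5] M [0.03 0.02 0.01] gap 0.0475 j [ 0.18  0.34 -0.    1.23  0.   -0.1 ]
wrist spool_core [([0.553, 0.1815, 0.2086], 0.71)]
wrist spool_notch [([0.5402, -0.0332, 0.0051], 0.75)]
```

View pics/d_wrist.png

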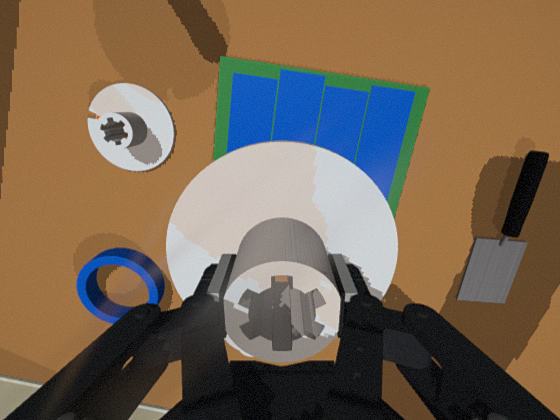

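View pics/d_sc.png

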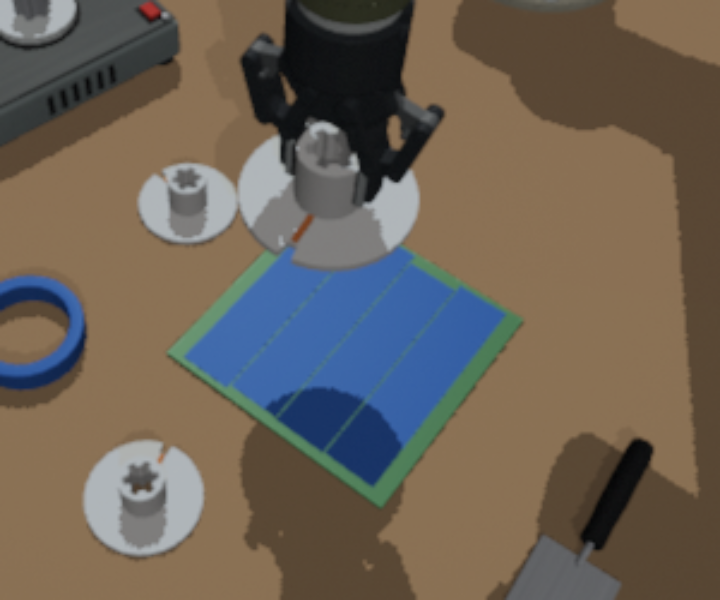

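```bash
cat >> h.py <<'E'
def spoolfit(r,s,img=None):
    P=cloud(r);ok=r["z_map"]>0;t=np.array(s["tcp_pos"])
    d=P-t;rr=np.hypot(d[...,0],d[...,1])
    im=r["img"].astype(int);white=(im.min(-1)>70)&(im.max(-1)-im.min(-1)<45)
    m=ok&(rr<.075)&(abs(d[...,2]+.003)<.010)&(rr>.03)&white
    q=P[m]
    A=np.c_[q[:,:2]-t[:2],np.ones(len(q))];
    k=np.ones(len(q),bool)
    for _ in range(5):
        c,*_r=np.linalg.lstsq(A[k],q[k,2],rcond=None);e=q[:,2]-A@c;k=abs(e)<.003
    ctop=c
    f=q[k];
    c2,rad=cv2.minEnclosingCircle(f[:,:2].astype(np.float32))
    print("flange n",k.sum(),"top z@tcp",round(c[2],4),"rel",round(c[2]-t[2],4),"tilt(x,y slope)",np.round(c[:2],4),"centre-tcp mm",np.round((np.array(c2)-t[:2])*1e3,1),"rad",round(rad,4))
    ztop=c[2]+.048
    if img: cv2.imwrite(img,rectify(r,t[0],t[1],ztop,.03))
    return c,c2
E
python3 - <<'E'
from h import *
s=monitor.get_state();r=dict(np.load("d_wrist.npz"))
spoolfit(r,s,"pics/d_rect.png")
E
```

```text
flange n 19857 top z@tcp 0.1873 rel -0.0074 tilt(x,y slope) [-0.0019 -0.0023] centre-tcp mm [0.9 0.5] rad 0.0658
```

View pics/d_rect.png

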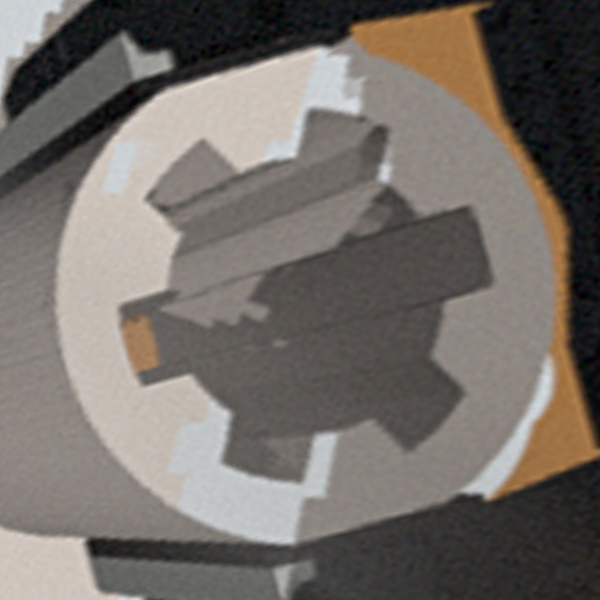

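>>> {"op": "send_rows", "data": {"targets": [[-0.002, -0.02, 0, -3, 255], [-0.003, -0.04, 0, -3.3, 255], [-0.003, -0.04, 0, -3.3, 255], [-0.003, -0.04, 0, -3.3, 255], [-0.003, -0.04, 0, -3.3, 255], [-0.003, -0.04, 0, -3.3, 255], [-0.003, -0.04, 0, -3.3, 255], [-0.003, -0.04, 0, -3.3, 255], [-0.003, -0.04, 0, -3.3, 255], [-0.003, -0.04, 0, -3.3, 255], [-0.002, -0.0412, 0, -3.1, 255], [0, 0, 0, 0, 255]]}}

```text
clock: 8.65
tcp_pos: [0.5227, -0.2442, 0.1951]
orientation: [-0.0, 0.821, 0.571, -0.001]
wrist_force: [-1.2, -0.3, -2.1]
finger_gap: 0.0474
```

>>> {"op": "send_rows", "data": {"targets": [[0, 0, -0.02, 0, 255], [0, 0, -0.015, 0, 255], [0, 0, 0, 0, 255], [0, 0, 0, 0, 255]]}}

```text
clock: 9.05
tcp_pos: [0.523, -0.2386, 0.1611]
orientation: [-0.001, 0.819, 0.574, -0.0]
wrist_force: [0.1, 0.4, -2.0]
finger_gap: 0.0478
```

```bash
python3 - <<'E'
from h import *
s=st();r=snap("wrist","e");spoolfit(r,s,"pics/e_rect.png");det("wrist",["spindle_tip","guide_eye"])
E
```

```text
t 9.05 tcp [ 0.523  -0.2386  0.1611] yaw 70.01 F [ 0.1  0.4 -2. ] M [-0.03 -0.01  0.08] gap 0.0478 j [-0.57  0.34 -0.09  1.14  0.   -0.22]
flange n 20063 top z@tcp 0.152 rel -0.009 tilt(x,y slope) [-0.0037  0.0004] centre-tcp mm [-0.3  0.2] rad 0.0654
wrist spindle_tip []
wrist guide_eye []
```

View pics/e_wrist.png

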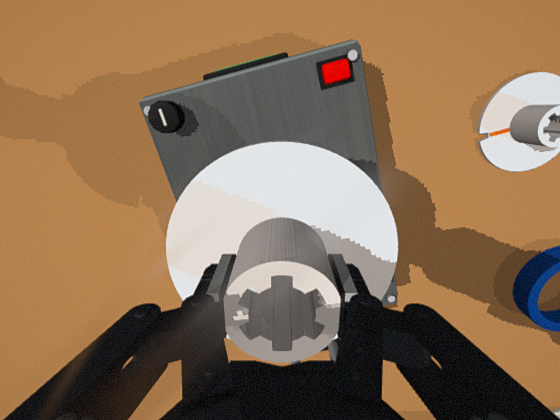

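View pics/e_rect.png

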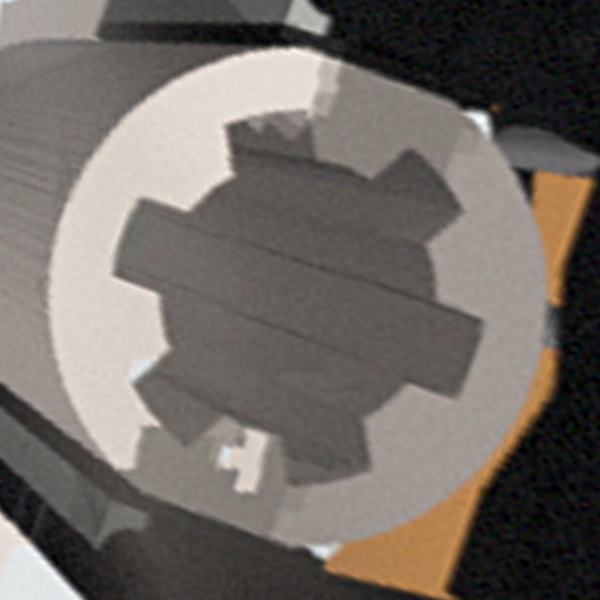

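>>> {"op": "send_rows", "data": {"targets": [[0.0009, -0.0011, -0.01, 0, 255], [0, 0, -0.012, 0, 255], [0, 0, -0.007, 0, 255], [0, 0, -0.003, 0, 255], [0, 0, -0.003, 0, 255], [0, 0, 0, 0, 255]]}}

```text
clock: 9.8
tcp_pos: [0.5242, -0.2404, 0.1264]
orientation: [-0.0, 0.819, 0.573, -0.0]
wrist_force: [0.8, -0.2, -2.1]
finger_gap: 0.0475
```

```bash
python3 - <<'E'
from h import *
s=st();r=snap("wrist","f");spoolfit(r,s,"pics/f_rect.png")
E
```

```text
t 9.8 tcp [ 0.5242 -0.2404  0.1264] yaw 69.98 F [ 0.8 -0.2 -2.1] M [ 0.03 -0.02  0.03] gap 0.0475 j [-0.57  0.37 -0.14  1.07  0.   -0.22]
flange n 20062 top z@tcp 0.1174 rel -0.009 tilt(x,y slope) [-0.0019 -0.0006] centre-tcp mm [-0.3  0.1] rad 0.0655
```

View pics/f_rect.png

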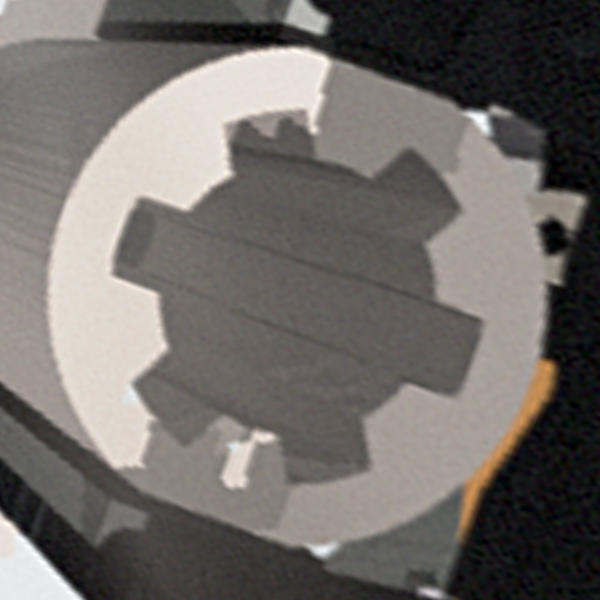

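>>> {"op": "send_rows", "data": {"targets": [[0, 0.0005, -0.003, 0, 255], [0, 0, -0.002, 0, 255], [0, 0, -0.001, 0, 255], [0, 0, -0.001, 0, 255], [0, 0, 0, 0, 255]]}}

```text
clock: 10.35
tcp_pos: [0.5243, -0.2399, 0.1197]
orientation: [-0.0, 0.819, 0.573, 0.0]
wrist_force: [0.6, -0.0, -2.5]
finger_gap: 0.0477
```

>>> {"op": "send_rows", "data": {"targets": [[0, 0, -0.001, 0, 255], [0, 0, -0.001, 0, 255], [0, 0, -0.0005, 0, 255], [0, 0, 0, 0, 255]]}}

```text
clock: 10.75
tcp_pos: [0.5243, -0.2399, 0.1172]
orientation: [-0.0, 0.819, 0.573, -0.0]
wrist_force: [0.3, -0.2, -1.5]
finger_gap: 0.0471
```

>>> {"op": "send_rows", "data": {"targets": [[0, 0, -0.0007, 0, 255], [0, 0, -0.0007, 0, 255], [0, 0, 0, 0, 255]]}}

```text
clock: 11.05
tcp_pos: [0.5243, -0.2399, 0.1158]
orientation: [-0.0, 0.819, 0.573, 0.0]
wrist_force: [0.2, 0.2, -1.2]
finger_gap: 0.0476
```

>>> {"op": "send_rows", "data": {"targets": [[0, 0, -0.0007, 0, 255], [0, 0, -0.0007, 0, 255], [0, 0, 0, 0, 255]]}}

```text
clock: 11.35
tcp_pos: [0.5243, -0.2399, 0.1144]
orientation: [-0.0, 0.819, 0.573, -0.0]
wrist_force: [-0.7, -0.5, -1.8]
finger_gap: 0.0474
```

>>> {"op": "send_rows", "data": {"targets": [[0, 0, -0.0007, 0, 255], [0, 0, -0.0007, 0, 255], [0, 0, 0, 0, 255]]}}

```text
clock: 11.65
tcp_pos: [0.5243, -0.2399, 0.113]
orientation: [-0.0, 0.819, 0.573, 0.0]
wrist_force: [-0.1, -0.1, -1.5]
finger_gap: 0.0477
```

>>> {"op": "send_rows", "data": {"targets": [[0, 0, -0.001, 0, 255], [0, 0, -0.001, 0, 255], [0, 0, 0, 0, 255]]}}

```text
clock: 11.95
tcp_pos: [0.5243, -0.2399, 0.1109]
orientation: [-0.0, 0.819, 0.573, -0.0]
wrist_force: [-0.1, 0.0, -2.5]
finger_gap: 0.0474
```

>>> {"op": "send_rows", "data": {"targets": [[0, 0, -0.001, 0, 255], [0, 0, -0.001, 0, 255], [0, 0, 0, 0, 255]]}}

```text
clock: 12.25
tcp_pos: [0.5243, -0.2399, 0.1089]
orientation: [-0.0, 0.819, 0.573, -0.0]
wrist_force: [-0.5, 0.0, -1.4]
finger_gap: 0.0474
```

>>> {"op": "send_rows", "data": {"targets": [[0, 0, -0.001, 0, 255], [0, 0, -0.001, 0, 255], [0, 0, 0, 0, 255]]}}

```text
clock: 12.55
tcp_pos: [0.5243, -0.2399, 0.1069]
orientation: [-0.0, 0.819, 0.573, -0.0]
wrist_force: [0.3, 0.2, -2.0]
finger_gap: 0.0476
```

>>> {"op": "send_rows", "data": {"targets": [[0, 0, -0.002, 0, 255], [0, 0, -0.002, 0, 255], [0, 0, -0.002, 0, 255], [0, 0, -0.001, 0, 255], [0, 0, 0, 0, 255]]}}

```text
clock: 13.05
tcp_pos: [0.5242, -0.2399, 0.0998]
orientation: [-0.0, 0.819, 0.573, -0.0]
wrist_force: [0.5, 0.4, -1.2]
finger_gap: 0.0473
```

>>> {"op": "send_rows", "data": {"targets": [[0, 0, -0.002, 0, 255], [0, 0, -0.002, 0, 255], [0, 0, -0.002, 0, 255], [0, 0, -0.001, 0, 255], [0, 0, 0, 0, 255]]}}

```text
clock: 13.55
tcp_pos: [0.5243, -0.2399, 0.0929]
orientation: [-0.0, 0.819, 0.573, -0.0]
wrist_force: [0.0, -0.3, -1.9]
finger_gap: 0.0476
```

```bash
python3 - <<'E'
from h import *
s=st();r=snap("wrist","g");spoolfit(r,s,"pics/g_rect.png");r=snap("scene","g")
cv2.imwrite("pics/g_sc.png",cv2.resize(r["img"][40:190,90:290,::-1],(800,600),interpolation=cv2.INTER_CUBIC))
E
```

```text
t 13.55 tcp [ 0.5243 -0.2399  0.0929] yaw 69.98 F [ 0.  -0.3 -1.9] M [0.01 0.03 0.05] gap 0.0476 j [-0.57  0.39 -0.19  0.99  0.   -0.22]
flange n 20093 top z@tcp 0.0838 rel -0.009 tilt(x,y slope) [-0.002  -0.0007] centre-tcp mm [-0.1  0.2] rad 0.0656
```

View pics/g_rect.png

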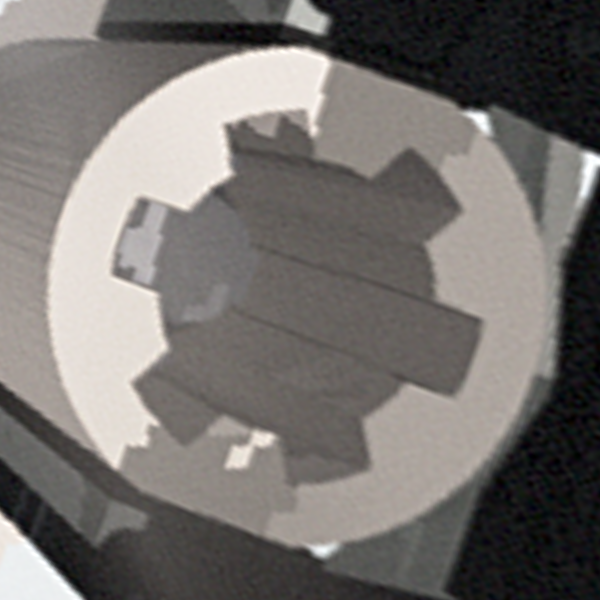

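View pics/g_sc.png

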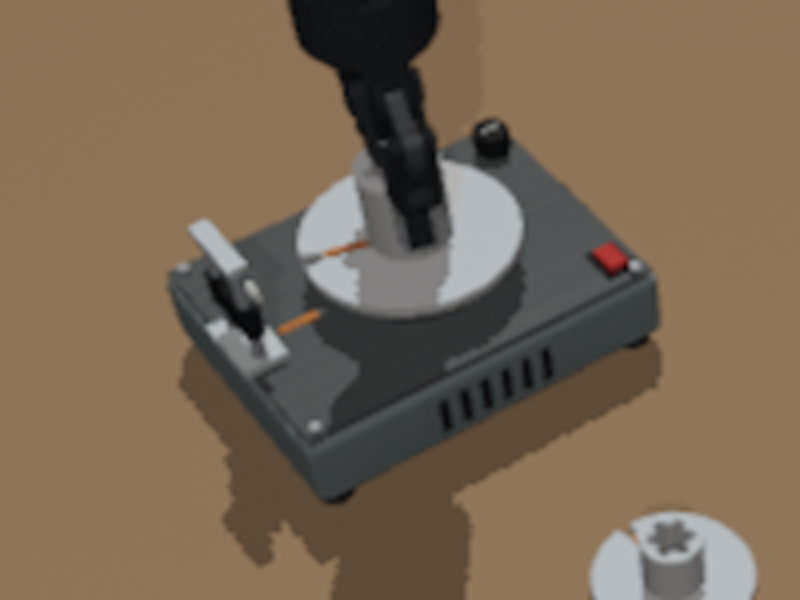

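>>> {"op": "send_rows", "data": {"targets": [[0, 0, -0.002, 0, 255], [0, 0, -0.002, 0, 255], [0, 0, -0.002, 0, 255], [0, 0, -0.001, 0, 255], [0, 0, 0, 0, 255]]}}

```text
clock: 14.15
tcp_pos: [0.5242, -0.2399, 0.0859]
orientation: [-0.0, 0.819, 0.573, -0.0]
wrist_force: [-0.6, -1.2, -1.7]
finger_gap: 0.0475
```

>>> {"op": "send_rows", "data": {"targets": [[0, 0, -0.0008, 0, 255], [0, 0, -0.0006, 0, 255], [0, 0, 0, 0, 255]]}}

```text
clock: 14.45
tcp_pos: [0.5243, -0.2399, 0.0847]
orientation: [-0.0, 0.819, 0.573, 0.0]
wrist_force: [0.1, -0.6, -2.1]
finger_gap: 0.0474
```

>>> {"op": "send_rows", "data": {"targets": [[0, 0, -0.0005, 0, 255], [0, 0, 0, 0, 255]]}}

```text
clock: 14.65
tcp_pos: [0.5244, -0.24, 0.0842]
orientation: [-0.0, 0.819, 0.573, 0.0]
wrist_force: [0.3, -0.4, -1.5]
finger_gap: 0.0474
```

>>> {"op": "send_rows", "data": {"targets": [[0, 0, -0.0005, 0, 255], [0, 0, 0, 0, 255]]}}

```text
clock: 14.85
tcp_pos: [0.5244, -0.2399, 0.0837]
orientation: [-0.0, 0.819, 0.573, 0.0]
wrist_force: [0.0, -0.0, -1.3]
finger_gap: 0.0475
```

>>> {"op": "send_rows", "data": {"targets": [[0, 0, -0.0004, 0, 255], [0, 0, 0, 0, 255]]}}

```text
clock: 15.05
tcp_pos: [0.5244, -0.2399, 0.0833]
orientation: [-0.0, 0.819, 0.573, 0.0]
wrist_force: [0.1, -0.4, -1.8]
finger_gap: 0.0472
```

>>> {"op": "send_rows", "data": {"targets": [[0, 0, -0.0004, 0, 255], [0, 0, 0, 0, 255]]}}

```text
clock: 15.25
tcp_pos: [0.5243, -0.24, 0.0829]
orientation: [-0.0, 0.819, 0.573, 0.0]
wrist_force: [0.1, -0.9, -1.4]
finger_gap: 0.0474
```

>>> {"op": "send_rows", "data": {"targets": [[0, 0, -0.0003, 0, 255], [0, 0, 0, 0, 255]]}}

```text
clock: 15.45
tcp_pos: [0.5244, -0.2399, 0.0826]
orientation: [-0.0, 0.819, 0.573, 0.0]
wrist_force: [-0.2, -0.8, -1.7]
finger_gap: 0.0476
```

>>> {"op": "send_rows", "data": {"targets": [[0, 0, -0.0003, 0, 255], [0, 0, 0, 0, 255]]}}

```text
clock: 15.65
tcp_pos: [0.5244, -0.24, 0.0824]
orientation: [0.0, 0.819, 0.573, 0.0]
wrist_force: [-0.1, -0.2, -1.1]
finger_gap: 0.0473
```

>>> {"op": "send_rows", "data": {"targets": [[0, 0, -0.0003, 0, 255], [0, 0, 0, 0, 255]]}}

```text
clock: 15.85
tcp_pos: [0.5244, -0.24, 0.0824]
orientation: [0.0, 0.819, 0.573, 0.0]
wrist_force: [-1.8, 0.8, 1.9]
finger_gap: 0.0474
```

>>> {"op": "send_rows", "data": {"targets": [[0, 0, -0.0003, 0, 255], [0, 0, 0, 0, 255]]}}

```text
clock: 16.05
tcp_pos: [0.5244, -0.24, 0.0823]
orientation: [0.0, 0.819, 0.573, 0.0]
wrist_force: [-2.4, 1.1, 4.7]
finger_gap: 0.0473
```

>>> {"op": "send_rows", "data": {"targets": [[0, 0, 0.0006, 0, 255], [0, 0, 0, 1, 255], [0, 0, 0, 2, 255], [0, 0, 0, 2, 255], [0, 0, 0, 1, 255], [0, 0, 0, 0, 255]]}}

```text
clock: 16.65
tcp_pos: [0.5244, -0.2398, 0.0823]
orientation: [-0.0, 0.788, 0.616, 0.0]
wrist_force: [-1.4, 1.3, 2.6]
finger_gap: 0.0475
```

```bash
python3 - <<'E'
from h import *
st()
E
```

```text
t 16.65 tcp [ 0.5244 -0.2398  0.0823] yaw 76.0 F [-1.4  1.3  2.6] M [0.21 0.23 0.07] gap 0.0475 j [-0.57  0.4  -0.2   0.97  0.   -0.32]
```

>>> {"op": "send_rows", "data": {"targets": [[0, 0, 0, 2, 255], [0, 0, 0, 2, 255], [0, 0, 0, 2, 255], [0, 0, 0, 1, 255], [0, 0, 0, 1, 255], [0, 0, 0, 0, 255], [0, 0, 0, 0, 255]]}}

```text
clock: 17.35
tcp_pos: [0.5244, -0.2398, 0.0823]
orientation: [-0.0, 0.743, 0.669, 0.0]
wrist_force: [-1.3, 1.6, 3.8]
finger_gap: 0.0472
```

```bash
python3 - <<'E'
from h import *
s=st();r=snap("wrist","i");spoolfit(r,s,"pics/i_rect.png")
for c in ("scene","top"):
    r=snap(c,"i");det(c,["spool_notch","spool_core","guide_eye"])
    T=np.linalg.inv(r["pose"]);q=T@[.56,-.24,.07,1];u,v=(r["camera_matrix"]@(q[:3]/q[2]))[:2].astype(int)
    cv2.imwrite(f"pics/i_{c}c.png",cv2.resize(r["img"][max(0,v-70):v+70,u-90:u+90,::-1],(720,560),interpolation=cv2.INTER_CUBIC))
E
```

```text
t 17.35 tcp [ 0.5244 -0.2398  0.0823] yaw 83.98 F [-1.3  1.6  3.8] M [0.46 0.19 0.02] gap 0.0472 j [-0.57  0.4  -0.2   0.97  0.   -0.46]
flange n 20060 top z@tcp 0.0733 rel -0.009 tilt(x,y slope) [-0.0004 -0.001 ] centre-tcp mm [-0.1  0.3] rad 0.0655
scene spool_notch [([0.5395, -0.0342, 0.0057], 0.93), ([0.5865, -0.2486, 0.0695], 0.92), ([0.7169, 0.1832, 0.0051], 0.85)]
scene spool_core [([0.7606, 0.2008, 0.0215], 0.94), ([0.5237, -0.2435, 0.0988], 0.86), ([0.5466, 0.0072, 0.0203], 0.75)]
scene guide_eye [([0.6232, -0.2527, 0.094], 0.82)]
top spool_notch [([0.7224, 0.1813, 0.0053], 0.98), ([0.5411, -0.0322, 0.0018], 0.97), ([0.5893, -0.249, 0.0724], 0.59), ([0.523, -0.2373, 0.102], 0.47)]
top spool_core [([0.5466, 0.0108, 0.0211], 0.78), ([0.7598, 0.1991, 0.0208], 0.76), ([0.5212, -0.2395, 0.0993], 0.58)]
top guide_eye [([0.6287, -0.2498, 0.0908], 0.74)]
```

View pics/i_rect.png

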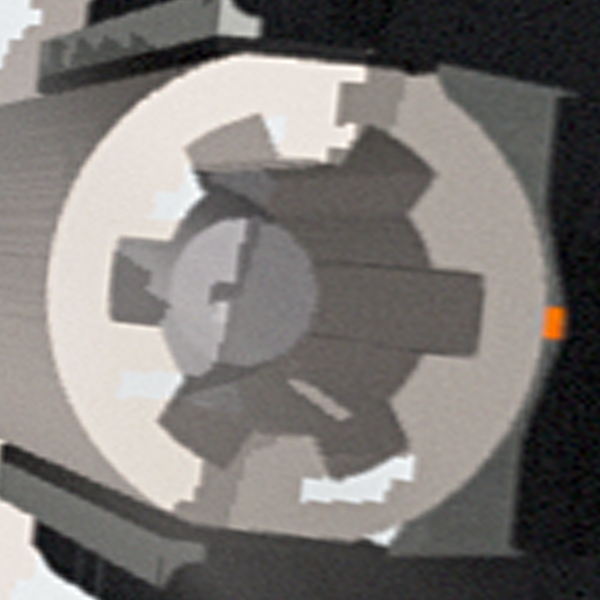

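View pics/i_scenec.png

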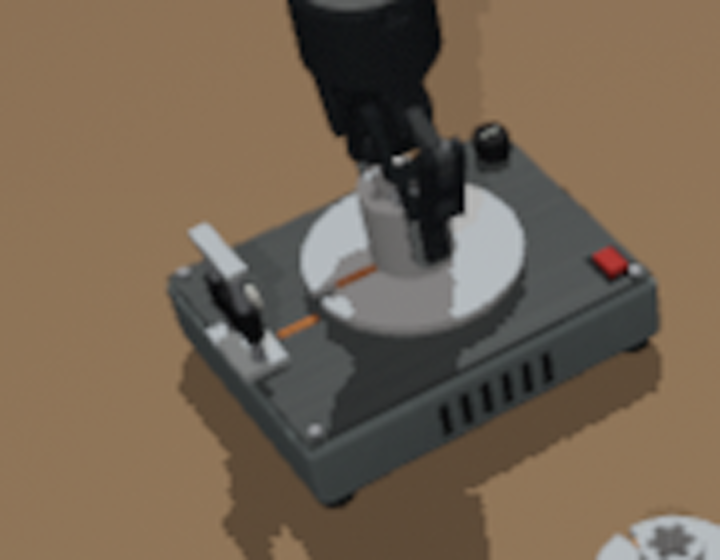

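View pics/i_topc.png

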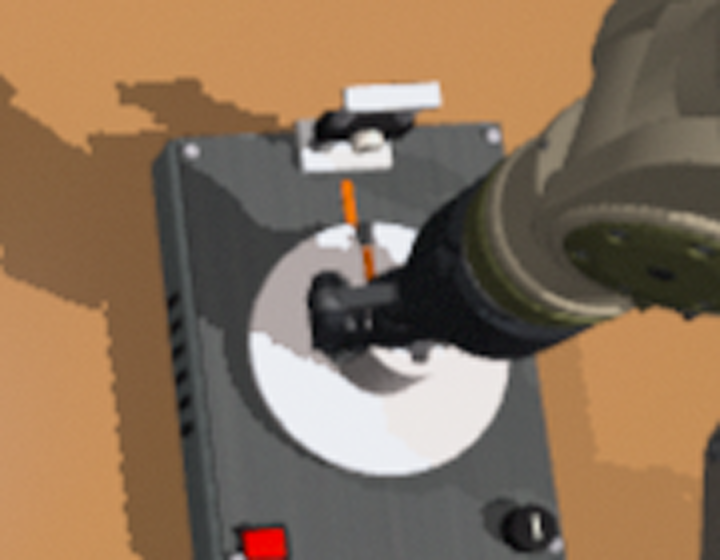

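>>> {"op": "send_rows", "data": {"targets": [[0, 0, 0, 0, 130], [0, 0, 0, 0, 60], [0, 0, 0, 0, 0], [0, 0, 0, 0, 0], [0, 0, 0, 0, 0], [0, 0, 0, 0, 0], [0, 0, 0, 0, 0]]}}

```text
clock: 18.5
tcp_pos: [0.5244, -0.2401, 0.0823]
orientation: [0.0, 0.743, 0.669, 0.0]
wrist_force: [-0.7, -0.4, -0.4]
finger_gap: 0.085
```

>>> {"op": "send_rows", "data": {"targets": [[0, 0, 0.01, 0, 0], [0, 0, 0.02, 0, 0], [0, 0, 0.03, 0, 0], [0.01, 0, 0.04, 0, 0], [0.02, 0, 0.02, 0, 0], [0.015, 0, 0, 0, 0], [0, 0, 0, 0, 0], [0, 0, 0, 0, 0]]}}

```text
clock: 19.3
tcp_pos: [0.5689, -0.2397, 0.2022]
orientation: [-0.0, 0.743, 0.669, -0.0]
wrist_force: [-0.6, 0.4, -0.1]
finger_gap: 0.0857
```

```bash
python3 - <<'E'
from h import *
s=st();r=snap("wrist","k");det("wrist",["spool_notch","spool_core","guide_eye"])
P=cloud(r);ok=r["z_map"]>0;z=P[...,2];d=np.hypot(P[...,0]-.524,P[...,1]+.24)
for lo,hi,R0 in((.115,.13,.03),(.07,.079,.07)):
    m=ok&(z>lo)&(z<hi)&(d<R0);q=P[m];c,rad=cv2.minEnclosingCircle(q[:,:2].astype(np.float32));A=np.c_[q[:,:2]-[.524,-.24],np.ones(len(q))]
    print(lo,len(q),np.round(c,4),round(rad,4),np.round(np.linalg.lstsq(A,q[:,2],rcond=None)[0],4))
cv2.imwrite("pics/k_rect.png",rectify(r,.54,-.24,.074,.1))
r=snap("scene","k");det("scene",["tape_roll","glue_stick","scraper","spool_notch"])
E
```

```text
t 19.3 tcp [ 0.5689 -0.2397  0.2022] yaw 84.0 F [-0.6  0.4 -0.1] M [ 0.03  0.04 -0.02] gap 0.0857 j [-0.53  0.41  0.11  1.27 -0.   -0.42]
wrist spool_notch [([0.5401, -0.0352, 0.0038], 0.92), ([0.581, -0.252, 0.0755], 0.79)]
wrist spool_core [([0.5431, 0.0061, 0.0234], 0.87)]
wrist guide_eye [([0.6282, -0.2496, 0.0916], 0.95)]
0.115 2169 [ 0.5239 -0.2396] 0.0252 [-0.0045  0.0019  0.1209]
0.07 12952 [ 0.5241 -0.2399] 0.0654 [ 0.0007 -0.001   0.0732]
scene tape_roll [([0.7383, 0.0248, -0.0018], 0.79), ([0.5223, -0.2409, 0.0985], 0.33), ([0.5266, -0.238, 0.0021], 0.16)]
scene glue_stick [([0.398, 0.0333, 0.0031], 0.72)]
scene scraper [([0.5453, 0.4639, -0.0005], 0.9)]
scene spool_notch [([0.5831, -0.2464, 0.0709], 0.96), ([0.5413, -0.0334, 0.0045], 0.77), ([0.7213, 0.1811, 0.0054], 0.72), ([0.5226, -0.2407, 0.0027], 0.55)]
```

View pics/k_rect.png

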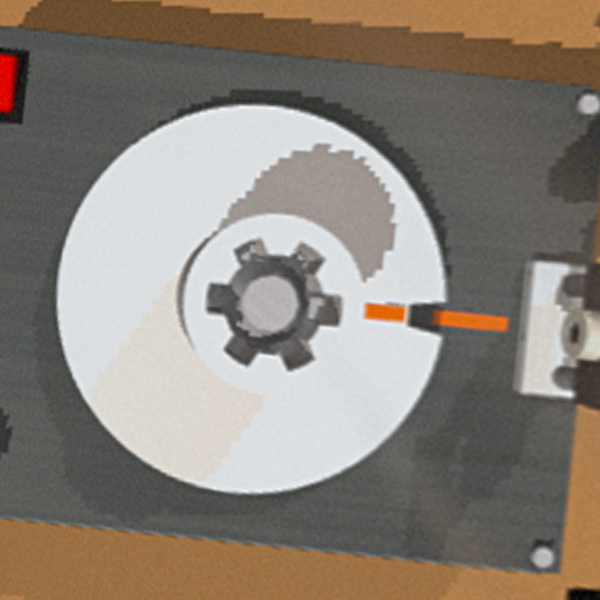

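View pics/k_scene.png

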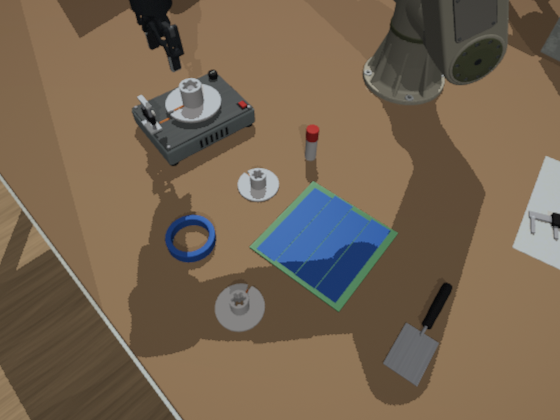

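The close view shows the flange centred on the spindle. The rib and notch, around pixels (385,312) to (425,317), line up with the orange mark and the eyelet at (577,333). In the scene view the bystanders are where they started.

```bash
python3 -c "
from workcell import ticket;print(ticket.hand_in())"
```

```text
the job is handed in; nothing more can be done
None
```

I fitted the 130 mm spool half on the spindle, core up. I turned it about 14° with the spindle until the notch faced the feed guide, let go of it, and handed the job in at about 20 s of the 72 s.

I measured the teeth's angle first, and they slid into mesh without any rocking. The wrist sensor never showed more than about 7 N at the readings, well under the 40 N limit.

Last checks, taken after letting go:

| Check | Measured | Limit |
|---|---|---|
| Flange top, for the underside at home | 73.2 mm (home would be 74 mm) | within 2 mm |
| Centre offset from the spindle axis | about 0.5 mm | 4 mm |
| Tilt | about 0.001 rad at the flange, 0.005 at the core top | 0.05 rad |
| Notch direction against the guide line | about 0.5° off, measured just before letting go | about 8° |

- **Notch:** the final picture shows the notch in line with the guide mark. The networks' less exact notch positions agree within a few millimetres.
- **Bystanders:** the tape roll, glue stick and scraper were found within about 5 mm of where they started, which is the accuracy of the networks.
- **Missed detections:** in the last wrist picture the network did not find this spool's core. The depth measurements and the picture itself show it in place.

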